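# Hold a guard clip down in the bench press

### The arm

A 6-joint arm with a two-finger parallel gripper is mounted at the origin on the work surface. World frame = base frame: x ahead of the robot, y to its left, z up, the work surface at z = 0. Lengths are in m, angles in rad, forces in N, time in s.
With the tool pointing down it reaches from about 0.275 to 0.75 m from the base axis. Payload 10.2 kg.
Tool frame: the origin (TCP) lies at the very end of the fingers, on their centre line; the grasp point (between the pads) lies ctrl.pinch_z behind it (ctrl.pinch_z is the distance from the TCP to the grasp point, in m); z points along the fingers, x is the direction in which the jaws open and shut, and the axes are right-handed (so a half turn about z gives the same grasp; the last joint's range is limited). The gripper opens to 88 mm and grips with 3 to 60 N. Pads are 18 mm wide; open, the fingers measure 123 mm over their backs; the gripper's body (75 mm by 187 mm) begins 45 mm behind the grasp point.
Start: joints at [1.058, 0.313, 1.498, -0, 1.331, -0.223], TCP at [0.15, 0.503, 0.239] pointing down, gripper open.
Joint ranges: [-2.94, 2.94], [-0.97, 2.17], [0.19, 2.56], [-1.23, 4.37], [0.02, 3.11], [-2.88, 2.88]. Speed limits (rad/s): [2.39, 2.39, 3.01, 3.14, 3.14, 3.14].

### API

Orientations are given as a rotation vector (axis times angle).
In Python, from cell import ctrl gives the robot as it stands.
- The arm moves only by the tool send_rows, never from a script. Its argument "commands" is a list that holds one entry, the list of rows, each a list of 7 numbers: the closure in counts, from 0 (fully open) to 255 (shut), then the shift along the world's x, y, z in units of 50 mm (1.0 is 50 mm), then the turn, a rotation vector about the world's x, y, z in units of 6 degrees (1.0 is 6 degrees). A call has 1 to 12 rows; each row shifts and turns the commanded pose from where the row before left it; what a row does not reach is not made up. A row lasts 1/10 s, in which the tool goes at most 50 mm and 8.59 degrees, less where a joint would pass 70% of its speed; a pose out of reach is approached as far as the arm can. A call is refused whole if a number of a shift passes 1 or a number of a turn 1, either way. A call with a gripper value outside its range is refused whole. The fingers move at their own pace and stop on an object; the grip force is fixed at half the most. Time passes only in rows, so rows that do not move let the fingers close. It gives the time, the measured TCP pose, the force and the opening at its end, in the units of the state.
- ctrl.get_obs(): the state, without advancing time (a new reading comes with each control period).
- ctrl.read_camera(name): name is "scene" or "top"; returns the picture (400x640x3 uint8, red, green, blue); there is no depth.
- ctrl.camera_params(name): a dict with "K" (3x3 intrinsics, pixels), "eye" and "attitude" of the camera in the world. Camera axes: x right, y down, z forward; pixel columns grow to the right and rows downward; lengths in m; the calibration is good to about 2 mm. A picture is of the moment at which its call begins. camera_params takes no time and is no camera call.
- ctrl.hand_in(): hands the job in, once; it reports no verdict.
The state is a dict: "time_s": time; "q": joint angles; "qvel": joint speeds; "tau": joint torques, N m; "ee_pos": TCP position; "eef_rot": TCP orientation; "contact_force": force on the tool from outside, world axes, zero at the start; "moment": the same for the moment, N m; "opening": finger opening in m.
Only numpy, scipy, OpenCV 4.12 (cv2) and the standard library are available. Lean on these libraries where they do the work, as an engineer would, in place of code of your own. Each camera call takes 0.05 s, during which the arm holds its last target.

### The job

The purple guard comb in the small bench press has a new steel clip that must be held down while it bonds. Push the press's work slide by its black handle fully home under the ram, lock the slide by turning the red clamp knob clockwise as far as it goes, then bring the lever down by its rubber grip to 40 degrees below its rest position (middle of the green band), never running it on to its stop, and finish while holding it there: do not let go. Leave the other things on the table where they are.

Things in the scene. Friction and masses are not known exactly. Their poses are not given: they have to be found in the camera images.
- press: Green iron bench press with a C frame 250 mm high, fixed to the table; place and yaw vary. Origin: on the table under the ram's axis; x to the back (column, away from the robot), y to the left along the slide bed (the way the slide comes out), z up. Head: x -35 to 120, y -28 to 28, z 175 to 250 mm; ram top z 305. Bed 78 mm wide, y -80 to 330; flat top of the slide at z 46 mm.
- slide (a joint): Work slide (slotted aluminium plate, 60 mm wide, that carries the guard in its nest): distance in m that it stands out from home along the press's +y; 0 = fully home against its stop under the ram, 0.09 = fully out. Starts 0.05 to 0.09 out. Slides with about 2 N and stays where it is left.
- slide_handle (a point): Centre of the slide's upright black handle, a cylinder 24 mm in diameter and 28 mm high (top at z 102 mm, centre at z 84 mm, thin stem below). It moves with the slide: at press x 0, y 255 mm + slide value.
- clamp (a joint): Clamp knob that locks the slide: angle turned clockwise seen from above, rad; 0 = loose, 1.35 = fully tight (stop). Starts between 0 and 0.25, begins to bite at about 1.0, stays where it is left. Turning takes up to about 0.3 N m. Once tight, the slide is locked.
- clamp_grip (a point): Centre of the red clamp knob's upright wing, on its vertical axis, at press x 0, y 165, z 79 mm (it does not travel with the slide). Wing 44 mm long, 13 thick, 34 high (top z 96); below it a 20 mm hub and a 30 mm washer, up to z 62 mm. The point's x axis lies along the wing: along the press's x axis at clamp value 0, turning with the knob.
- lever (a joint): Hand lever of the press: angle below its rest position, rad; 0 = rest (20 degrees above level), 0.70 = 40 degrees below rest (20 below level), 0.96 = stop. A spring always drives it back up. The ram's sprung foot meets the clip at about 0.40 and bears on it with about 18 N at 0.70; the hand force at the grip is then about 10 N.
- lever_grip: Black rubber grip of the lever (it revolves stiffly on it), a cylinder 26 mm thick, 96 long; origin at its centre, 165 mm from the pivot; x along the lever towards the pivot. The lever's pivot lies along the press's y axis at press x 25, z 212.5 mm; the lever swings at press y -52 mm, pointing to the press's front (-x). Grip centre: x -130, z 269 mm at rest; x -130, z 156 at 0.70.
- foot: Black round foot, 18 mm in diameter, sprung, on the lower end of the ram; origin at its underside. It goes down as the lever goes down.
- clip: New steel spring clip, 16 x 28 mm, on top of the purple guard comb (46 mm wide) in the nest of the slide; origin at the middle of the clip's top face, 69 mm above the table, under the ram's axis when the slide is home. It stands 3 mm proud and gives way by 3 mm when pressed.
- clipper: White hair clipper lying on the table, 190 x 48 x 38 mm, loose. Leave alone.
- guard_b: Loose purple guard comb without clip, 46 x 65 x 17 mm. Leave alone.
- guard_c: Loose purple guard comb with clip, 46 x 65 x 17 mm. Leave alone.
- brush: Steel neck brush lying on the table, 200 x 50 x 22 mm. Leave alone.
- dish: Round white ceramic dish, 92 mm across and 26 mm high, with empty guard clips in it. Leave alone.
- canister: Clear glass canister 106 mm across and 171 mm high, steel lid with a black turning knob, combs inside. Leave alone.
- bottle: Small amber bottle, 40 mm across, 96 mm high. Leave alone.

How it is judged:
On the way, in this order (a step that is already met when the one before it is completed fails the run):
1. the work slide is fully home under the ram (value of joint slide below 0.004 m), for 0.1 s.
2. the clamp knob is tightened with the slide home (value of joint clamp above 1.15 rad and value of joint slide below 0.004 m), for 0.2 s.
3. the lever is held by its grip in the green band with the foot bearing on the clip (value of joint lever between 0.611 and 0.785 rad and contact force between foot and clip above 8 N and contact force between the fingers and lever_grip above 2 N), for 0.5 s.
At the end, for the whole second after the job is handed in: The slide is home (within 4 mm), the clamp knob is tight (at least 1.15 rad), and the fingers hold the lever still by its grip at 40 degrees below rest (within 5 degrees), with the foot bearing on the guard's clip with more than 8 N (all of step 2 and all of step 3 and velocity of joint lever between -0.15 and 0.15 rad/s); the arm keeps its last pose, push and grip.
It fails at once if the lever is run on to its stop (beyond 53 degrees below rest) (value of joint lever above 0.93 rad).
It fails at once if another thing on the table is shifted by more than 25 mm (distance of any of clipper, guard_b, guard_c, brush, dish, canister, bottle from where it was at the start of the episode above 0.025 m).
It fails at once if the canister or the bottle is knocked over (angle between any of canister, bottle's own z axis and vertical above 0.5 rad).
It also fails if it takes over 64 s, if anything falls off the work surface, if the arm or the gripper's body presses on something with over 40 N, if the wrist force passes 120 N, or if a joint passes its speed limit or range.

## Working session

There is one attempt and no reset: what is moved stays moved. The work goes in short steps, Python scripts to look and compute and a tool call to move; the robot and the scene stay as the last step left them, time stands still between calls to the robot, and variables do not carry over. Pictures are saved under pics/ and viewed, and the job is handed in when it is done.

Besides the shell and the picture viewer there is one more tool, called after "Call:" by a JSON object that holds its "name" and its "arguments". send_rows: Moves the arm, as the interface text tells. Its arguments: {"type":"object","properties":{"commands":{"type":"array","items":{"type":"array","items":{"type":"array","items":{"type":"number"}}}}},"required":["commands"]}

```bash
mkdir -p pics; ls; python3 - <<'E'
from cell import ctrl
import cv2
o=ctrl.get_obs()
for k,v in o.items(): print(k,v)
print(ctrl.pinch_z)
for n in("scene","top"):
    print(n,ctrl.camera_params(n))
    cv2.imwrite(f"pics/{n}0.png",cv2.cvtColor(ctrl.read_camera(n),cv2.COLOR_RGB2BGR))
E
```

```text
pics
time_s 0.0
q [ 1.05760094e+00  3.13410385e-01  1.49839642e+00  2.87185204e-05
  1.33099759e+00 -2.23421967e-01]
qvel [ 1.70616500e-03 -5.78401870e-04 -9.75165541e-04 -7.41097516e-05
 -1.44600200e-04  9.90878376e-04]
tau [-4.74069639e-04 -4.02200711e+01 -2.52271503e+01  6.93449378e-02
  3.51569219e-02 -7.79240395e-05]
ee_pos [0.14991013 0.50290019 0.23819664]
eef_rot [ 2.51853114e+00  1.87714634e+00 -1.75771751e-03]
contact_force [ 0.16087673 -0.00203088  0.05181645]
moment [-0.00405848 -0.05057384  0.00191987]
opening 0.08810202539229105
0.0187
scene {'K': array([[392.30004704,   0.        , 323.35864432],
       [  0.        , 392.30004704, 195.59252532],
       [  0.        ,   0.        ,   1.        ]]), 'eye': array([1.06176734, 0.24586005, 1.06057427]), 'attitude': array([-1.48697024, -2.3559344 ,  0.64533491])}
top {'K': array([[506.60736659,   0.        , 325.14288724],
       [  0.        , 506.60736659, 201.83629151],
       [  0.        ,   0.        ,   1.        ]]), 'eye': array([ 0.38358395, -0.01058899,  1.69357637]), 'attitude': array([-2.14238489,  2.17896241, -0.12236744])}
```

View pics/scene0.png

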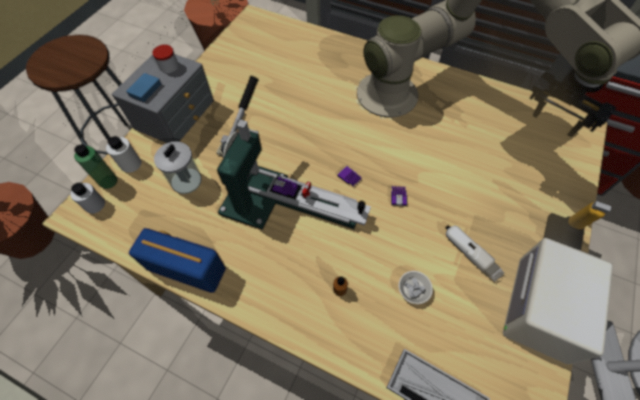

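View pics/top0.png

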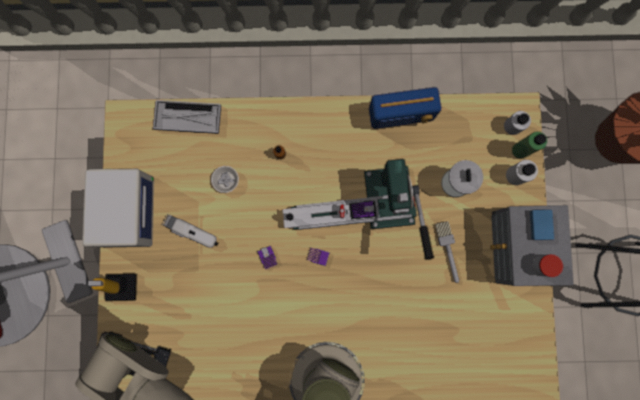

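The scene view shows the press near (250,170), with its slide handle near (362,208) and the lever grip near (248,92). In the top view the handle is near (289,215), the red knob near (342,210) and the grip near (426,243). I'll enlarge these.

```bash
cat > h.py <<'E'
from cell import ctrl
import cv2, numpy as np
from scipy.spatial.transform import Rotation as R
from scipy.optimize import least_squares
def proj(n,P):
    c=ctrl.camera_params(n); M=R.from_rotvec(c["attitude"]).as_matrix()
    p=(np.atleast_2d(P)-c["eye"])@M; p=p@c["K"].T
    return p[:,:2]/p[:,2:]
def ray(n,uv,z):
    c=ctrl.camera_params(n); M=R.from_rotvec(c["attitude"]).as_matrix()
    d=M@np.linalg.inv(c["K"])@np.array([uv[0],uv[1],1.]); return c["eye"]+d*(z-c["eye"][2])/d[2]
def snap(n,f,box=None,s=1,im=None):
    im=cv2.cvtColor(ctrl.read_camera(n),cv2.COLOR_RGB2BGR) if im is None else im
    cv2.imwrite(f"pics/{f}_raw.png",im)
    if box: 
        x,y,w,h=box; im=cv2.resize(im[y:y+h,x:x+w],None,fx=s,fy=s,interpolation=cv2.INTER_CUBIC)
    cv2.imwrite(f"pics/{f}.png",im)
def W(pr,P):  # pr = x,y,yaw ; P in press m
    P=np.atleast_2d(P).astype(float); c,s=np.cos(pr[2]),np.sin(pr[2])
    return np.c_[pr[0]+c*P[:,0]-s*P[:,1], pr[1]+s*P[:,0]+c*P[:,1], P[:,2]]
E
python3 - <<'E'
from h import *
snap("top","t1",(270,150,180,120),4.4,cv2.imread("pics/top0.png"))
snap("scene","s1",(205,70,180,170),3.5,cv2.imread("pics/scene0.png"))
print(ray("top",(289,215),.102),ray("scene",(362,205),.102),ray("top",(342,210),.096),ray("scene",(307,188),.096))
E
```

```text
[0.52849    0.10637069 0.102     ] [0.53144818 0.11182706 0.102     ] [ 0.54207514 -0.06126472  0.096     ] [ 0.54445708 -0.05417701  0.096     ]
```

View pics/t1.png

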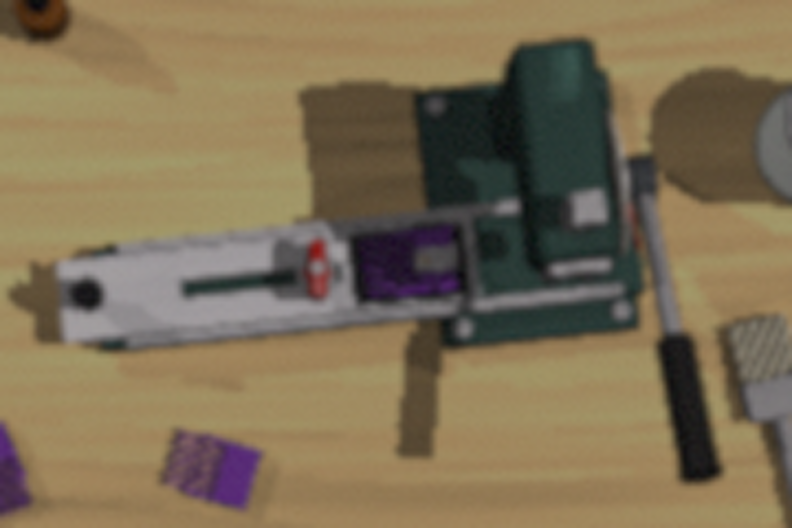

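View pics/s1.png

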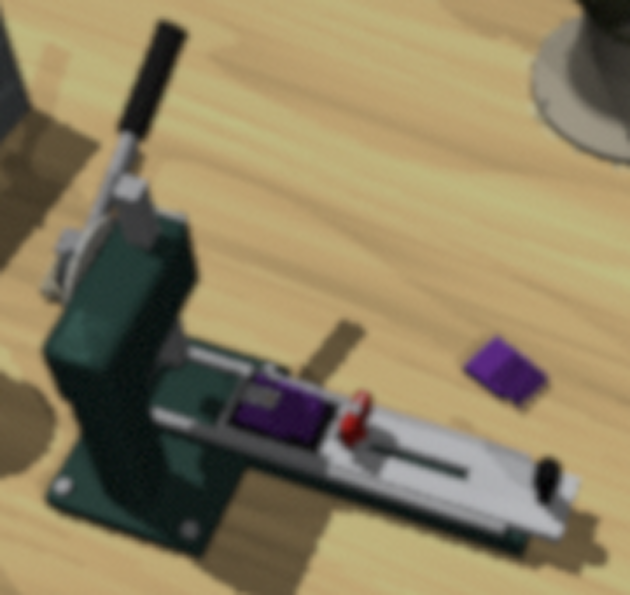

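```bash
cat >> h.py <<'E'
obs0=[("top",(289.5,216.6),'h',.09),("top",(342.3,210.9),'k',.09),("top",(426.4,243.0),'g',.269),("top",(403.6,197.0),'r',.305),
("scene",(361.3,207.1),'h',.088),("scene",(307,189.4),'k',.085),("scene",(248.7,92.9),'g',.269),("scene",(242.4,123.1),'r',.305)]
def pt(k,z,s): return {'h':(0,.255+s,z),'k':(0,.165,z),'g':(-.13,-.052,z),'r':(0,0,z)}[k]
def res(p): return np.concatenate([proj(n,W(p[:3],pt(k,z,p[3])))[0]-uv for n,uv,k,z in obs0])
E
python3 - <<'E'
from h import *
s=least_squares(res,[.55,-.21,0.05,.07],loss='soft_l1'); print(s.x,s.fun.reshape(-1,2).round(1))
for nm in ["top","scene"]:
    im=cv2.imread(f"pics/{nm}0.png"); p=s.x
    import itertools
    def L(a,b,c=(0,255,255)):
        q=(proj(nm,W(p[:3],np.array([a,b])))); return q
    x0,y0=(270,150) if nm=="top" else (205,70); f=4.4 if nm=="top" else 3.5
    im=cv2.resize(im[y0:y0+(120 if nm=="top" else 170),x0:x0+180],None,fx=f,fy=f,interpolation=cv2.INTER_CUBIC)
    def draw(pts,c):
        q=proj(nm,W(p[:3],np.array(pts)));q=((q-[x0,y0]+.5)*f).astype(int)
        cv2.polylines(im,[q],False,c,1)
    for z in(.175,.25): draw([(-.035,-.028,z),(.12,-.028,z),(.12,.028,z),(-.035,.028,z),(-.035,-.028,z)],(0,255,255))
    draw([(-.022,.165,.096),(.022,.165,.096)],(255,0,0))
    draw([(-.03,.0,.046),(-.03,.3,.046)],(255,255,0));draw([(.03,.0,.046),(.03,.3,.046)],(255,255,0))
    draw([(-.13+.045,-.052,.269-.016),(-.13-.045,-.052,.269+.016)],(0,255,0))
    t=np.linspace(0,6.3,30)
    for z in(.074,.102): draw(np.c_[.012*np.cos(t),.255+p[3]+.012*np.sin(t),0*t+z],(0,0,255))
    cv2.imwrite(f"pics/fit_{nm}.png",im)
for n,P in dict(handle=(0,.255+p[3],.084),home=(0,.255,.084),knob=(0,.165,.079),grip=(-.13,-.052,.269),grip70=(-.13,-.052,.156),out=(0,.33,0)).items(): print(n,W(p[:3],P).round(4), np.hypot(*W(p[:3],P)[0,:2]).round(3))
E
```

```text
[ 0.55426497 -0.22416047  0.0835311   0.07842242] [[-0.8 -0.6]
 [-0.8 -0.2]
 [-1.3 -0.4]
 [-0.4  0.1]
 [-0.2 -1.6]
 [-1.  -1.2]
 [-0.2 -0.3]
 [-0.6 -0.5]]
handle [[0.5264 0.1081 0.084 ]] 0.537
home [[0.533 0.03  0.084]] 0.534
knob [[ 0.5405 -0.0597  0.079 ]] 0.544
grip [[ 0.4291 -0.2868  0.269 ]] 0.516
grip70 [[ 0.4291 -0.2868  0.156 ]] 0.516
out [[0.5267 0.1047 0.    ]] 0.537
```

```bash
python3 -c "
import cv2;a=cv2.imread('pics/fit_top.png');cv2.imwrite('pics/ft.png',a);b=cv2.imread('pics/fit_scene.png');cv2.imwrite('pics/fs.png',b)"
```

```text
(no output)
```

View pics/fit_top.png

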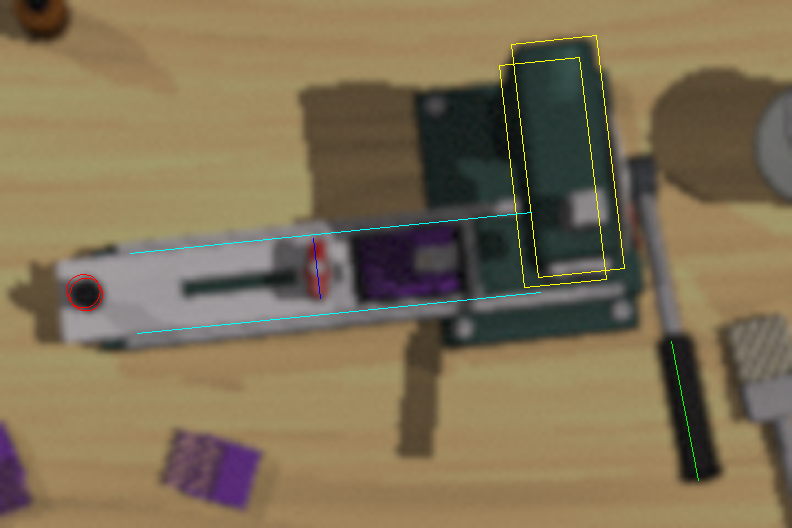

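View pics/fit_scene.png

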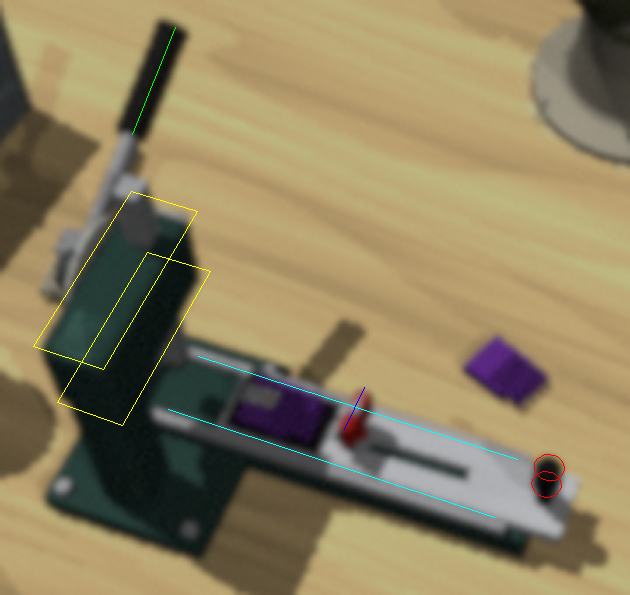

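```bash
sed -i 's/-uv for/-(np.array(uv)-.4) for/' h.py; python3 - <<'E'
from h import *
s=least_squares(res,[.55,-.21,0.05,.07],loss='soft_l1'); print(repr(s.x),s.fun.reshape(-1,2).round(1).tolist())
np.save("press.npy",s.x);p=s.x
for n,P in dict(handle=(0,.255+p[3],.084),home=(0,.255,.084),knob=(0,.165,.079),grip=(-.13,-.052,.269)).items(): print(n,W(p[:3],P).round(4))
print(np.degrees(p[2]))
E
```

```text
array([ 0.55485004, -0.22439335,  0.08287597,  0.07847552]) [[-0.3, -0.5], [-0.4, -0.0], [-0.8, -0.2], [0.0, 0.3], [-0.0, -1.0], [-0.7, -0.6], [0.1, 0.2], [-0.4, 0.0]]
handle [[0.5272 0.1079 0.084 ]]
home [[0.5337 0.0297 0.084 ]]
knob [[ 0.5412 -0.06    0.079 ]]
grip [[ 0.4296 -0.287   0.269 ]]
4.748443395303418
```

Call:
{"name": "send_rows", "arguments": {"commands": [[[60, 0.62, -0.65, -0.05, 0, 0, 0.3], [60, 0.62, -0.65, -0.05, 0, 0, 0.3], [60, 0.62, -0.65, -0.05, 0, 0, 0.3], [60, 0.62, -0.65, -0.05, 0, 0, 0.3], [60, 0.62, -0.65, -0.05, 0, 0, 0.3], [60, 0.62, -0.65, -0.05, 0, 0, 0.3], [60, 0.62, -0.65, -0.05, 0, 0, 0.3], [60, 0.62, -0.65, -0.05, 0, 0, 0.3], [60, 0.62, -0.65, -0.05, 0, 0, 0.3], [60, 0.62, -0.65, -0.05, 0, 0, 0.3], [60, 0.62, -0.65, -0.05, 0, 0, 0.3], [60, 0.62, -0.65, -0.05, 0, 0, 0.27]]]}}

```text
time_s: 1.3
ee_pos: [0.523, 0.1115, 0.2084]
eef_rot: [-2.125, -2.314, 0.0]
contact_force: [0.1, 0.3, 0.2]
opening: 0.0673
```

Call:
{"name": "send_rows", "arguments": {"commands": [[[60, 0.08, -0.07, -0.6, 0, 0, 0], [60, 0, 0, -0.6, 0, 0, 0], [60, 0, 0, -0.5, 0, 0, 0], [60, 0, 0, -0.5, 0, 0, 0], [60, 0, 0, -0.4, 0, 0, 0], [60, 0, 0, -0.16, 0, 0, 0], [160, 0, 0, 0, 0, 0, 0], [255, 0, 0, 0, 0, 0, 0], [255, 0, 0, 0, 0, 0, 0], [255, 0, 0, 0, 0, 0, 0], [255, 0, 0, 0, 0, 0, 0]]]}}

```text
time_s: 2.4
ee_pos: [0.5262, 0.1096, 0.0712]
eef_rot: [2.126, 2.312, 0.001]
contact_force: [-0.1, -1.0, 0.3]
opening: 0.0298
```

```bash
python3 - <<'E'
from h import *
snap("scene","s2",(205,70,220,170),3.5); o=ctrl.get_obs(); print(o["contact_force"],o["opening"],o["ee_pos"])
E
```

```text
[ 1.33533699 -4.95292261  1.00059177] 0.025734263739808114 [0.52620152 0.10955629 0.07110436]
```

View pics/s2.png

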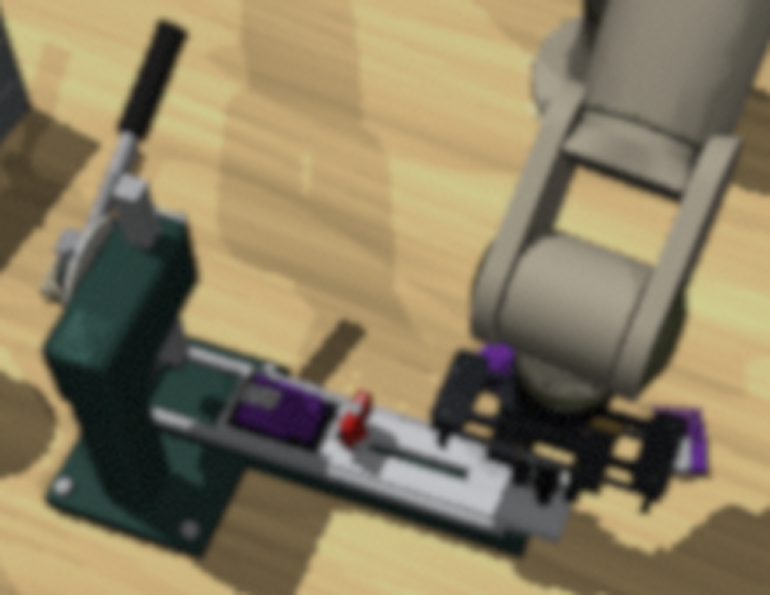

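The crop shows the fingers closed on the black handle near (545,480), opening 25.7 mm, which fits the 24 mm handle. Next I'll push along the press's -y.

Call:
{"name": "send_rows", "arguments": {"commands": [[[255, 0.017, -0.2, 0, 0, 0, 0], [255, 0.017, -0.2, 0, 0, 0, 0], [255, 0.017, -0.2, 0, 0, 0, 0], [255, 0.017, -0.2, 0, 0, 0, 0], [255, 0.017, -0.2, 0, 0, 0, 0], [255, 0.017, -0.2, 0, 0, 0, 0], [255, 0.017, -0.2, 0, 0, 0, 0], [255, 0.008, -0.1, 0, 0, 0, 0], [255, 0, 0, 0, 0, 0, 0]]]}}

```text
time_s: 3.35
ee_pos: [0.533, 0.0336, 0.071]
eef_rot: [2.126, 2.311, 0.001]
contact_force: [4.1, -1.1, 4.5]
opening: 0.0232
```

Call:
{"name": "send_rows", "arguments": {"commands": [[[255, 0, -0.04, 0, 0, 0, 0], [255, 0, -0.04, 0, 0, 0, 0], [255, 0, -0.04, 0, 0, 0, 0], [255, 0, 0, 0, 0, 0, 0]]]}}

```text
time_s: 3.75
ee_pos: [0.5332, 0.0309, 0.071]
eef_rot: [-2.126, -2.312, -0.007]
contact_force: [8.1, 13.6, 3.6]
opening: 0.0233
```

Call:
{"name": "send_rows", "arguments": {"commands": [[[255, 0, -0.04, 0, 0, 0, 0], [255, 0, -0.04, 0, 0, 0, 0], [255, 0, 0, 0, 0, 0, 0]]]}}

```text
time_s: 4.05
ee_pos: [0.533, 0.0306, 0.071]
eef_rot: [-2.124, -2.309, -0.014]
contact_force: [11.4, 38.4, 3.5]
opening: 0.0228
```

Force rose to 38 N with the TCP at the expected home position (0.5330, 0.0306), so the slide is against its stop. I'll open, lift and go to the knob.

Call:
{"name": "send_rows", "arguments": {"commands": [[[255, 0, 0.03, 0, 0, 0, 0], [150, 0, 0, 0, 0, 0, 0], [110, 0, 0, 0, 0, 0, 0], [110, 0, 0, 0, 0, 0, 0], [110, 0, 0, 0.3, 0, 0, 0], [110, 0, 0, 0.5, 0, 0, 0], [110, 0, 0, 0.5, 0, 0, 0], [110, 0, -0.4, 0.2, 0, 0, 0], [110, 0.05, -0.5, 0, 0, 0, 0], [110, 0.05, -0.5, 0, 0, 0, 0], [110, 0.05, -0.35, 0, 0, 0, 0], [110, 0, 0, 0, 0, 0, 0]]]}}

```text
time_s: 5.25
ee_pos: [0.5395, -0.0632, 0.1452]
eef_rot: [-2.129, -2.309, 0.002]
contact_force: [-0.6, 0.7, -0.0]
opening: 0.05
```

```bash
python3 - <<'E'
from h import *
snap("scene","s3",(205,70,220,170),3.5);snap("top","t3",(270,150,180,120),4.4); o=ctrl.get_obs(); print(o["contact_force"],o["opening"],o["ee_pos"])
E
```

```text
[-0.68883828 -0.43310189  0.5812945 ] 0.050624506700636285 [ 0.53939377 -0.06120154  0.14527452]
```

View pics/s3.png

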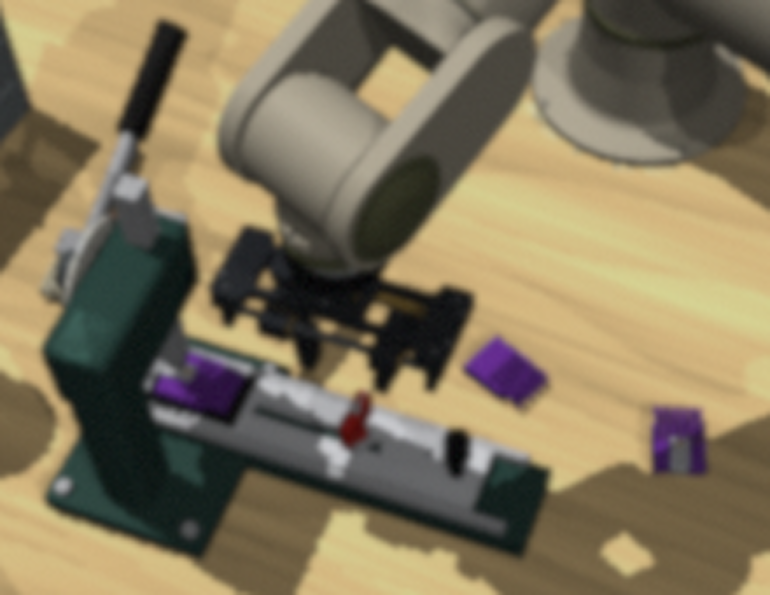

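View pics/t3.png

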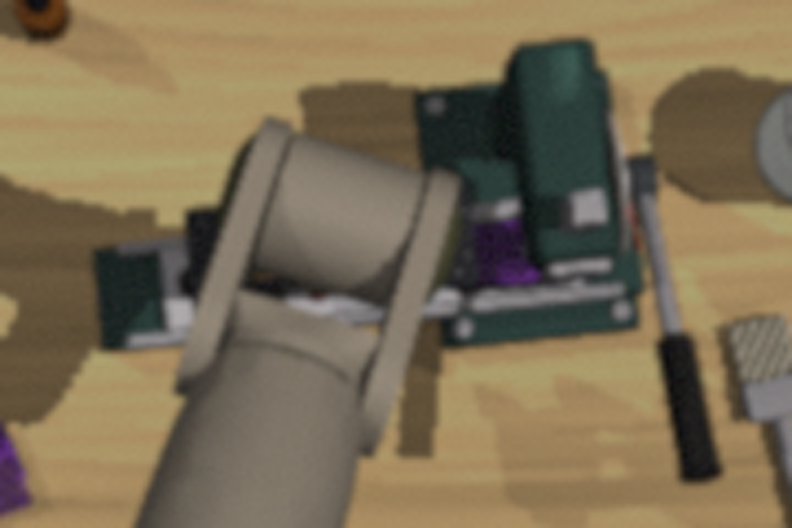

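The slide has moved to home: handle at crop (457,452), clip under the ram. The wing's start angle is about 0.05 rad.

```bash
python3 - <<'E'
from h import *
p=np.load("press.npy")
for s in(0,.004,.01): print(s,((proj("scene",W(p[:3],(0,.255+s,.088)))-[205,70])*3.5).round(0))
E
```

```text
0 [[455. 445.]]
0.004 [[459. 447.]]
0.01 [[466. 449.]]
```

Call:
{"name": "send_rows", "arguments": {"commands": [[[110, 0.03, 0, -0.5, 0, 0, -0.2], [110, 0, 0, -0.5, 0, 0, -0.2], [110, 0, 0, -0.4, 0, 0, -0.1], [110, 0, 0, -0.13, 0, 0, 0], [110, 0, 0, 0, 0, 0, 0]]]}}

```text
time_s: 5.85
ee_pos: [0.541, -0.0606, 0.0688]
eef_rot: [-2.184, -2.256, 0.001]
contact_force: [0.4, 0.5, 0.5]
opening: 0.0497
```

Call:
{"name": "send_rows", "arguments": {"commands": [[[200, 0, 0, 0, 0, 0, 0], [255, 0, 0, 0, 0, 0, 0], [255, 0, 0, 0, 0, 0, 0], [255, 0, 0, 0, 0, 0, 0], [255, 0, 0, 0, 0, 0, 0], [255, 0, 0, 0, 0, 0, 0]]]}}

```text
time_s: 6.45
ee_pos: [0.5414, -0.0589, 0.0696]
eef_rot: [-2.185, -2.254, -0.005]
contact_force: [1.1, 14.7, 3.8]
opening: 0.0126
```

Call:
{"name": "send_rows", "arguments": {"commands": [[[255, 0, 0.02, 0, 0, 0, 0], [255, 0, 0, 0, 0, 0, -0.7], [255, 0, 0, 0, 0, 0, -0.7], [255, 0, 0, 0, 0, 0, -0.7], [255, 0, 0, 0, 0, 0, -0.7], [255, 0, 0, 0, 0, 0, -0.7], [255, 0, 0, 0, 0, 0, -0.7], [255, 0, 0, 0, 0, 0, -0.7], [255, 0, 0, 0, 0, 0, -0.7], [255, 0, 0, 0, 0, 0, -0.7], [255, 0, 0, 0, 0, 0, -0.7]]]}}

```text
time_s: 7.55
ee_pos: [0.5413, -0.0591, 0.0696]
eef_rot: [-2.849, -1.319, -0.001]
contact_force: [-0.4, 7.8, 3.9]
opening: 0.0123
```

```bash
python3 - <<'E'
from h import *
o=ctrl.get_obs(); print(o["contact_force"],o["moment"],o["opening"],o["ee_pos"],np.degrees(o["q"][5]),np.degrees(o["q"][0]))
E
```

```text
[-0.355189    7.81260278  3.91671057] [1.21868596 0.10235213 0.1086845 ] 0.012339448262566182 [ 0.54134493 -0.0591041   0.06959677] -68.3495726831796 -18.61099360284758
```

Call:
{"name": "send_rows", "arguments": {"commands": [[[255, 0, 0, 0, 0, 0, -0.7], [255, 0, 0, 0, 0, 0, -0.7], [255, 0, 0, 0, 0, 0, -0.7], [255, 0, 0, 0, 0, 0, -0.7], [255, 0, 0, 0, 0, 0, -0.7], [255, 0, 0, 0, 0, 0, -0.7], [255, 0, 0, 0, 0, 0, 0]]]}}

```text
time_s: 8.25
ee_pos: [0.5412, -0.0592, 0.0696]
eef_rot: [-3.068, -0.667, 0.0]
contact_force: [-1.7, 6.9, 4.8]
opening: 0.0131
```

```bash
python3 - <<'E'
from h import *
o=ctrl.get_obs(); print(o["contact_force"],o["moment"],o["opening"],o["ee_pos"],94.75-np.degrees(o["q"][0]-o["q"][5]))
E
```

```text
[-1.70106652  6.91288395  4.84328382] [ 1.05139829  0.29600536 -0.0318086 ] 0.013078522357016186 [ 0.54121016 -0.05923567  0.06961254] 70.17192160887885
```

Call:
{"name": "send_rows", "arguments": {"commands": [[[255, 0, 0, 0, 0, 0, -0.4], [255, 0, 0, 0, 0, 0, -0.4], [255, 0, 0, 0, 0, 0, -0.4], [255, 0, 0, 0, 0, 0, 0]]]}}

```text
time_s: 8.65
ee_pos: [0.5412, -0.0592, 0.0696]
eef_rot: [-3.104, -0.475, 0.0]
contact_force: [-2.6, 6.9, 4.8]
opening: 0.0126
```

```bash
python3 - <<'E'
from h import *
o=ctrl.get_obs(); print(o["contact_force"],o["moment"],o["opening"],o["ee_pos"],94.75-np.degrees(o["q"][0]-o["q"][5]))
E
```

```text
[-2.57419025  6.90490465  4.83212272] [1.06367698 0.30574047 0.2959311 ] 0.012607922595403281 [ 0.54118507 -0.05923829  0.06962759] 77.29391480827546
```

Call:
{"name": "send_rows", "arguments": {"commands": [[[255, 0, 0, 0, 0, 0, -0.4], [255, 0, 0, 0, 0, 0, -0.4], [255, 0, 0, 0, 0, 0, 0]]]}}

```text
time_s: 8.95
ee_pos: [0.5413, -0.0596, 0.0696]
eef_rot: [-3.122, -0.346, 0.0]
contact_force: [-1.6, 5.2, 4.2]
opening: 0.0136
```

```bash
python3 - <<'E'
from h import *
o=ctrl.get_obs(); print(o["contact_force"],o["moment"],o["opening"],o["ee_pos"],94.75-np.degrees(o["q"][0]-o["q"][5]))
E
```

```text
[-1.62176382  5.1913821   4.24413522] [0.79276335 0.25007162 0.60100063] 0.013586755562688079 [ 0.54129751 -0.05961133  0.06961174] 82.08570845185768
```

Moment about z rose to 0.6 N m at 82° tool angle, above the 0.3 N m that turning takes, so the knob is at its stop. I'll open, lift and move over to the lever.

Call:
{"name": "send_rows", "arguments": {"commands": [[[150, 0, 0, 0, 0, 0, 0], [100, 0, 0, 0, 0, 0, 0], [100, 0, 0, 0, 0, 0, 0], [100, 0, 0, 0.3, 0, 0, 0], [100, 0, 0, 0.7, 0, 0, 0], [100, 0, 0, 0.8, 0, 0, 0.5], [60, 0, 0, 0.8, 0, 0, 0.8], [60, -0.1, 0, 0.8, 0, 0, 1], [60, -0.3, 0, 0.8, 0, 0, 1], [60, -0.3, 0, 0.8, 0, 0, 1], [60, -0.3, 0, 0.7, 0, 0, 1], [60, -0.3, 0, 0.3, 0, 0, 1]]]}}

```text
time_s: 10.15
ee_pos: [0.4761, -0.0606, 0.3724]
eef_rot: [2.836, 1.342, 0.005]
contact_force: [-0.3, -0.5, 0.4]
opening: 0.0674
```

Call:
{"name": "send_rows", "arguments": {"commands": [[[60, -0.2, -0.6, 0, 0, 0, 1], [60, -0.1, -0.6, 0, 0, 0, 1], [60, -0.1, -0.6, 0, 0, 0, 1], [60, -0.1, -0.6, 0, 0, 0, 1], [60, -0.1, -0.6, 0, 0, 0, 1], [60, -0.1, -0.6, 0, 0, 0, 1], [60, -0.1, -0.5, 0, 0, 0, 0.5], [60, 0, -0.4, 0, 0, 0, 0], [60, 0, 0, 0, 0, 0, 0]]]}}

```text
time_s: 11.05
ee_pos: [0.4359, -0.2873, 0.3685]
eef_rot: [-2.235, -2.206, 0.0]
contact_force: [-0.0, 0.4, -0.2]
opening: 0.0676
```

```bash
python3 - <<'E'
from h import *
snap("scene","s4",(205,70,220,170),3.5);snap("top","t4",(270,150,180,120),4.4); o=ctrl.get_obs(); print(o["contact_force"],o["opening"],o["ee_pos"],np.degrees(o["q"][0]-o["q"][5]),o["q"])
p=np.load("press.npy");
c,s=np.cos(1.35),np.sin(1.35)
print(((proj("top",W(p[:3],[(.022*c,.165-.022*s,.096),(-.022*c,.165+.022*s,.096)]))-[270,150])*4.4).round())
E
```

```text
[-1.16428073 -0.08155883  0.73625825] 0.06706198154140437 [ 0.43631422 -0.2852185   0.36904348] 89.37715545471482 [-8.04048349e-01  2.50846996e-01  1.24605197e+00  1.49750803e-04
  1.64518110e+00 -2.36397399e+00]
[[344. 256.]
 [286. 275.]]
```

View pics/s4.png

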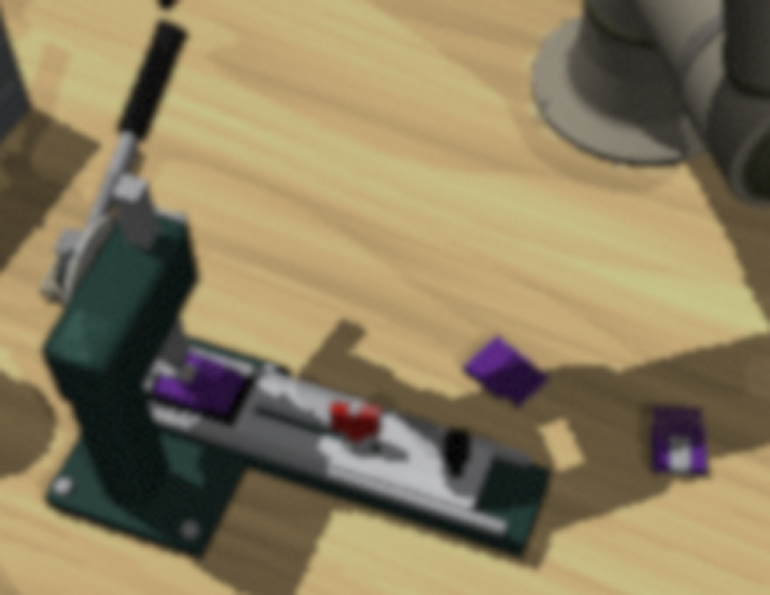

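View pics/t4.png

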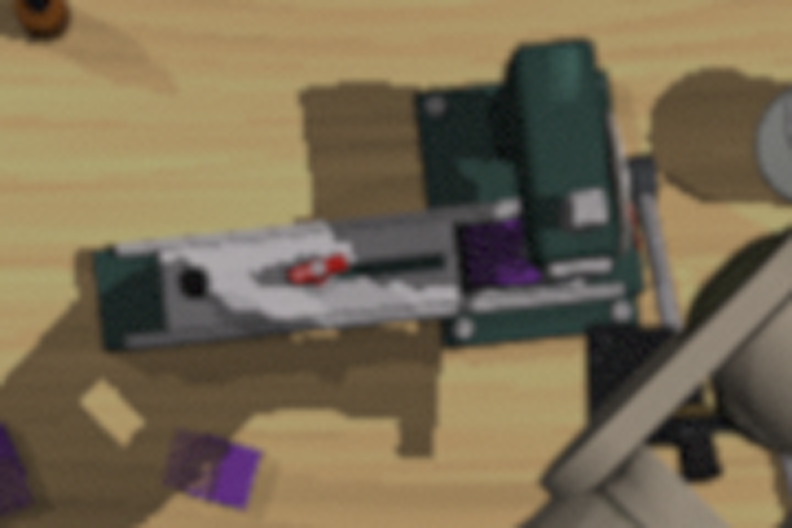

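Both views agree. The wing runs (290,277)–(347,262) in the top crop, against (286,275)–(344,256) predicted for 1.35 rad, so the clamp is tight. The slide is still home, with the handle at (457,450) in the scene crop. Next I'll descend on the lever grip.

Call:
{"name": "send_rows", "arguments": {"commands": [[[60, -0.13, -0.03, -0.4, 0, 0, 0.9], [60, 0, 0, -0.6, 0, 0, 0], [60, 0, 0, -0.5, 0, 0, 0], [60, 0, 0, -0.4, 0, 0, 0], [60, 0, 0, -0.3, 0, 0, 0], [60, 0, 0, -0.18, 0, 0, 0], [60, 0, 0, 0, 0, 0, 0]]]}}

```text
time_s: 11.85
ee_pos: [0.4299, -0.286, 0.2497]
eef_rot: [-2.124, -2.313, -0.0]
contact_force: [-0.0, 0.8, 0.6]
opening: 0.067
```

Call:
{"name": "send_rows", "arguments": {"commands": [[[150, 0, 0, 0, 0, 0, 0], [255, 0, 0, 0, 0, 0, 0], [255, 0, 0, 0, 0, 0, 0], [255, 0, 0, 0, 0, 0, 0], [255, 0, 0, 0, 0, 0, 0], [255, 0, 0, 0, 0, 0, 0]]]}}

```text
time_s: 12.45
ee_pos: [0.4298, -0.2868, 0.2503]
eef_rot: [-2.126, -2.313, -0.0]
contact_force: [-0.6, 1.4, 1.0]
opening: 0.0244
```

```bash
python3 - <<'E'
from h import *
snap("scene","s5",(205,50,220,170),3.5); o=ctrl.get_obs(); print(o["contact_force"],o["opening"],o["ee_pos"],np.degrees(o["q"][0]-o["q"][5]),o["q"])
E
```

```text
[-0.86893091  0.89577733  0.50058444] 0.024187191374136434 [ 0.42985924 -0.28677374  0.25028473] 94.81914559228504 [-8.15410448e-01  2.86234889e-01  1.50292194e+00  1.53669451e-04
  1.35268061e+00 -2.47031673e+00]
```

View pics/s5.png

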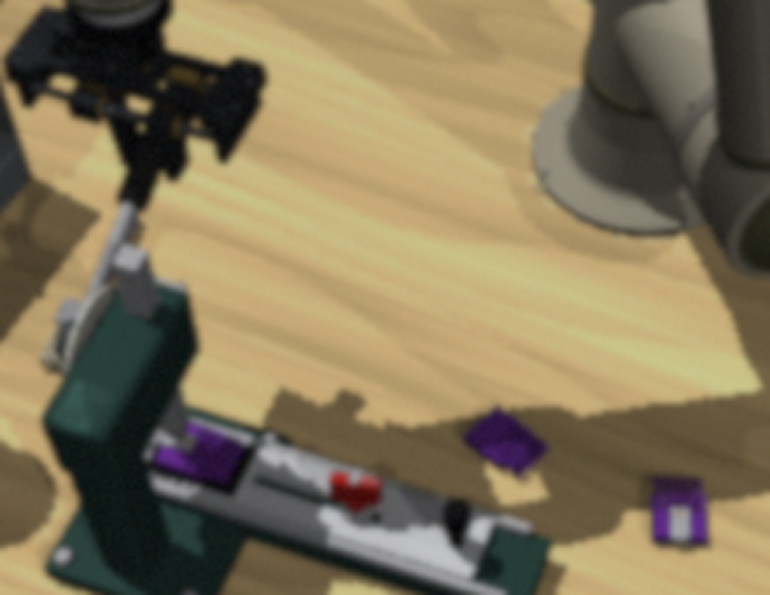

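Fingers closed on the grip at 24.2 mm, visible near crop (150,170), with almost no side force. I'll follow the lever's arc down.

Call:
{"name": "send_rows", "arguments": {"commands": [[[255, -0.043, -0.004, -0.137, 0, 0, 0], [255, -0.043, -0.004, -0.137, 0, 0, 0], [255, -0.031, -0.003, -0.14, 0, 0, 0], [255, -0.031, -0.003, -0.14, 0, 0, 0], [255, -0.019, -0.002, -0.143, 0, 0, 0], [255, -0.019, -0.002, -0.143, 0, 0, 0], [255, -0.006, 0, -0.144, 0, 0, 0], [255, -0.006, 0, -0.144, 0, 0, 0], [255, 0.006, 0, -0.144, 0, 0, 0], [255, 0.006, 0, -0.144, 0, 0, 0], [255, 0, 0, 0, 0, 0, 0]]]}}

```text
time_s: 13.6
ee_pos: [0.4207, -0.2877, 0.1792]
eef_rot: [2.126, 2.313, 0.001]
contact_force: [-2.0, 1.9, 6.8]
opening: 0.0243
```

```bash
python3 - <<'E'
from h import *
snap("scene","s6",(205,50,220,170),3.5); o=ctrl.get_obs(); print(o["contact_force"],o["opening"],o["ee_pos"])
E
```

```text
[-1.52271909  3.1588685   6.96158069] 0.0242110929764312 [ 0.42066046 -0.28772801  0.179606  ]
```

View pics/s6.png

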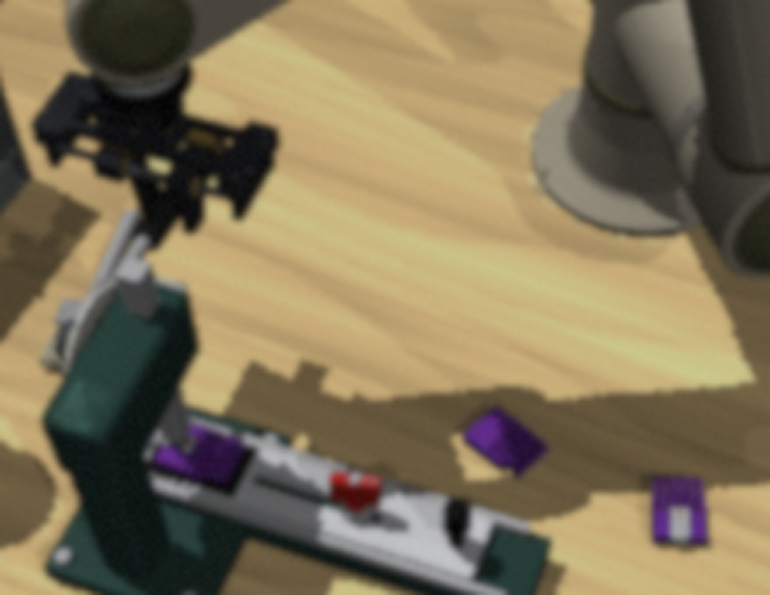

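Call:
{"name": "send_rows", "arguments": {"commands": [[[255, 0.019, 0.002, -0.143, 0, 0, 0], [255, 0.019, 0.002, -0.143, 0, 0, 0], [255, 0.031, 0.003, -0.14, 0, 0, 0], [255, 0.031, 0.003, -0.14, 0, 0, 0], [255, 0.043, 0.004, -0.137, 0, 0, 0], [255, 0.043, 0.004, -0.137, 0, 0, 0], [255, 0, 0, 0, 0, 0, 0], [255, 0, 0, 0, 0, 0, 0]]]}}

```text
time_s: 14.45
ee_pos: [0.4297, -0.2869, 0.1379]
eef_rot: [2.126, 2.313, -0.001]
contact_force: [-3.8, 3.5, 8.7]
opening: 0.023
```

```bash
python3 - <<'E'
from h import *
snap("scene","s7",(205,50,220,170),3.5);snap("top","t7",(370,160,100,120),4.8); o=ctrl.get_obs(); print(o["contact_force"],o["moment"],o["opening"],o["ee_pos"],np.degrees(o["q"][0]-o["q"][5]))
p=np.load("press.npy")
P=R.from_rotvec(o["eef_rot"]).apply([0,0,-ctrl.pinch_z])+o["ee_pos"]
c,s=np.cos(p[2]),np.sin(p[2]); d=P-[p[0],p[1],0]; q=np.array([c*d[0]+s*d[1],-s*d[0]+c*d[1],d[2]]); print("grasp in press",q.round(4))
r=[.025-q[0],q[2]-.2125]; print("rad",np.hypot(*r),"lever",np.radians(20)-np.arctan2(r[1],r[0]))
E
```

```text
[-4.32813299  2.92419362  9.01748936] [0.43666737 0.49593644 0.00661116] 0.023062742157277206 [ 0.42971072 -0.28692966  0.13805391] 94.81816076551576
grasp in press [-0.1299 -0.052   0.1568]
rad 0.16461043685183663 lever 0.6945525391922411
```

View pics/s7.png

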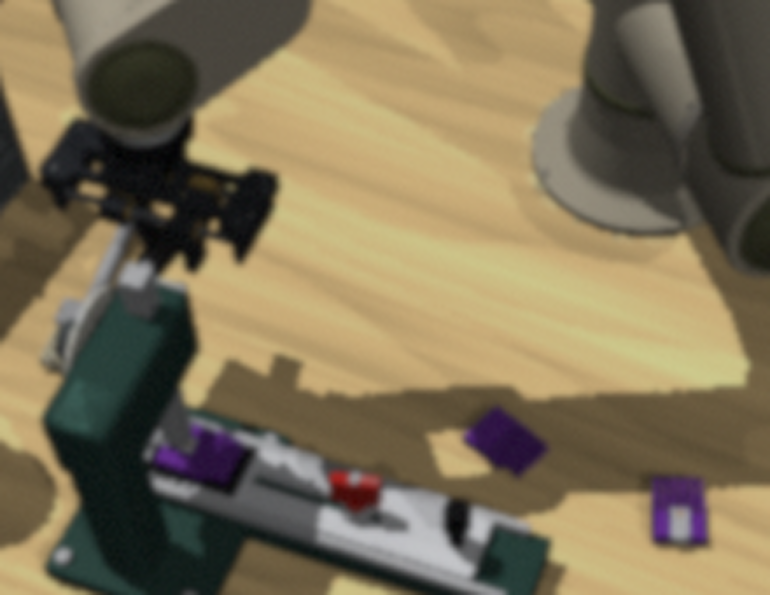

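View pics/t7.png

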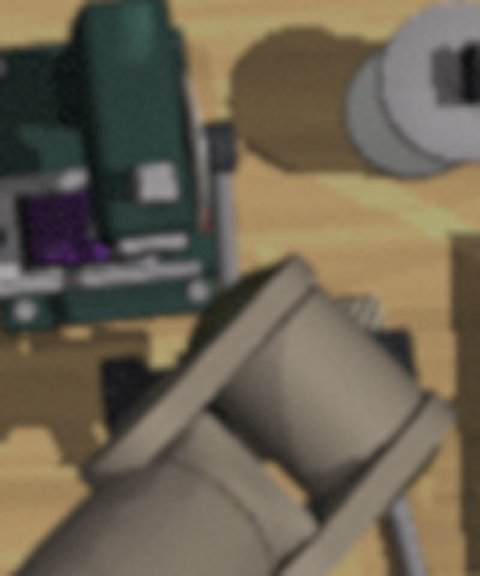

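Grasp geometry gives the lever at 0.695 rad, with 9.0 N vertical load against about 10 N expected. I'll hold and check that it is steady.

Call:
{"name": "send_rows", "arguments": {"commands": [[[255, 0, 0, -0.01, 0, 0, 0], [255, 0, 0, 0, 0, 0, 0], [255, 0, 0, 0, 0, 0, 0], [255, 0, 0, 0, 0, 0, 0], [255, 0, 0, 0, 0, 0, 0], [255, 0, 0, 0, 0, 0, 0], [255, 0, 0, 0, 0, 0, 0], [255, 0, 0, 0, 0, 0, 0], [255, 0, 0, 0, 0, 0, 0], [255, 0, 0, 0, 0, 0, 0]]]}}

```text
time_s: 15.55
ee_pos: [0.4298, -0.2869, 0.1377]
eef_rot: [2.125, 2.313, -0.0]
contact_force: [-3.7, 4.4, 10.3]
opening: 0.0232
```

```bash
python3 - <<'E'
from h import *
o=ctrl.get_obs(); print(o["contact_force"],o["opening"],o["ee_pos"],abs(o["qvel"]).max())
a=cv2.imread("pics/scene0.png").astype(int); b=cv2.cvtColor(ctrl.read_camera("scene"),cv2.COLOR_RGB2BGR); cv2.imwrite("pics/s8.png",b)
E
```

```text
[-3.72904125  4.381816   10.30422836] 0.02320136119031767 [ 0.42983064 -0.28693687  0.13766975] 0.002084185817961921
```

View pics/s8.png

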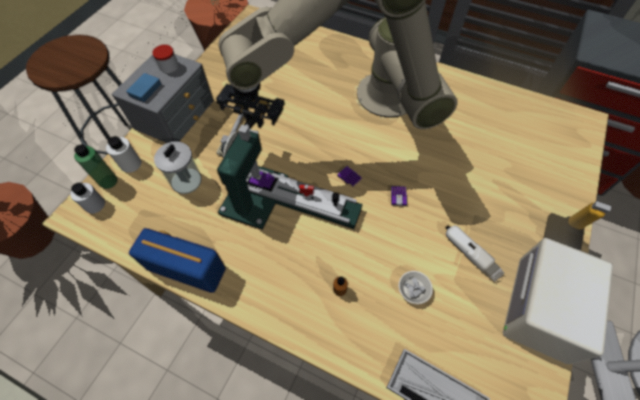

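The load is steady at 10.3 N, the arm is still, and the loose things in view stand where they were: guards (349,176) and (399,196), clipper (472,252), dish (416,288), bottle (341,286), canister (178,167). Handing in.

```bash
python3 -c "
from cell import ctrl
print(ctrl.hand_in())"
```

```text
the job is handed in; nothing more can be done
None
```

The job is handed in at about 15.6 s of the 64 s, with the gripper still holding the lever in the green band; the hand-in gives no verdict.

- **Slide:** I gripped it by the black handle and pushed until it met its stop, at 38 N. The hand stopped within 1 mm of the computed home position. In the pictures the handle sits 1 to 2 pixels (5 mm or so) from its predicted home place, so the stop force is the firmer evidence.
- **Clamp:** I turned the red knob clockwise until the torque rose to 0.6 N m, above the 0.3 N m that turning takes. The wing's angle in the top picture fits about 1.35 rad, which is its stop.
- **Lever:** I gripped it by the rubber and brought it down along its arc to about 0.695 rad, worked out from the grasp position. The last check showed it still, with 10.3 N upward on the tool, close to the expected 10 N.
- **Other things:** The guards, clipper, dish, bottle and canister stand where they were in the last scene picture. The arm hid the brush there. Part of it shows in the last top picture, but I did not measure its place; nothing was moved near it below about 0.13 m.

I could not measure the force of the foot on the clip directly. I inferred it from the lever angle and the load on the hand. No check failed.

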